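Balance the loaded centrifuge rotor

ROBOT

A 6-joint arm with a two-finger parallel gripper is mounted at the origin on a cart in front of the work surface, level with it; the furniture and walls round the work are solid. World frame = base frame: x ahead of the robot, y to its left, z up, the work surface at z = 0. Lengths are in m, angles in rad, forces in N, time in s.
With the tool pointing down it reaches from about 0.25 to 0.8 m from the base axis. Payload 8.5 kg.
Tool frame: the origin (TCP) lies at the very end of the fingers, on their centre line; the grasp point (between the pads) lies 19 mm behind it; z points along the fingers, y is the line along which they close (so a half turn about z gives the same grasp; the last joint's range is limited). The gripper opens to 85 mm and grips with 20 to 120 N. Pads are 22 mm wide; open, the fingers measure 114 mm over their backs; the gripper's body (76 mm by 85 mm) begins 54 mm behind the grasp point. The pads swing forward as they close: fully open they stand 13 mm farther back than shut.
Start: joints at [1.19, 0.238, -0.013, 1.319, 0, 1.571], TCP at [0.195, 0.487, 0.231] pointing down, gripper open.
Joint ranges: [-2.66, 2.66], [-1.03, 1.9], [-1.14, 1.46], [-1.82, 2.27], [-1.45, 1.34], [-3.14, 3.14]. Speed limits (rad/s): [2.22, 2.22, 2.79, 3.14, 3.14, 3.14].

INTERFACE

Orientations are given as a unit quaternion [x, y, z, w].
In Python, from rig import get_state, camera, close_job gives the robot as it stands.
- The arm moves only by the tool play_rows, never from a script. Its argument "rows" is a list of rows, each a list of 3 entries, a list of its own where there are three numbers: the turn, a rotation vector about the tool's x, y, z in a scale on which 1.0 is pi rad, then the shift along the tool's x, y, z in a scale on which 1.0 is 0.6 m, then the finger opening in m, from 0 to 0.0854. A call has 1 to 8 rows; each row is the pose to reach, as a shift and turn from the pose commanded when the call began, along the tool's axes at that moment; what a row does not reach only later rows make up. A row lasts 1/8 s, in which the tool goes at most 62.5 mm and 10.7 degrees, less where a joint would pass 70% of its speed; a pose out of reach is approached as far as the arm can. Shift and turn numbers lie between -1 and 1, and a call with a number outside is refused. A call with a gripper value outside its range is refused whole. The fingers move at their own pace and stop on an object; the grip force is fixed at half the most. Time passes only in rows, so rows that repeat a pose let the fingers close. It gives the time, the measured TCP pose, the force, the opening and the grip force at its end, in the units of the state.
- get_state(): the state, without advancing time (a new reading comes with each control period).
- camera(name): name is "side" or "top"; returns a dict with "img" (384x512x3 uint8, red, green, blue), "K" (3x3 intrinsics, pixels), "k1" (the pictures are not rectified: a ray, as slopes to the right and down, at radius r is drawn at 1 + k1 r^2 times it, then the intrinsics apply), "R" (3x3) and "t" (3): a world point X has camera coordinates R X + t. Camera axes: x right, y down, z forward; pixel columns grow to the right and rows downward; lengths in m; the calibration is good to about 2 mm. A picture is of the moment at which its call begins. There is no depth.
- close_job(): hands the job in; it is judged then, once.
The state is a dict: "time_s": time; "joints": joint angles; "qvel": joint speeds; "effort": joint torques, N m; "eef_pos": TCP position; "ee_rot": TCP orientation; "contact_force": force on the tool from outside, world axes, zero at the start; "moment": the same for the moment, N m; "opening": finger opening in m; "grasp_force": force on a finger pad.
Only numpy, scipy, OpenCV 4.12 (cv2) and the standard library are available. Lean on these libraries where they do the work, as an engineer would, in place of code of your own. Each camera call takes 0.05 s, during which the arm holds its last target. There are 200 camera calls.

TASK

The centrifuge rotor is loaded with three pairs of identical containers (two tall bottles, two small bottles, two wide pots), but the twins do not face each other, so it would spin out of balance. Swap containers from well to well (the empty tray is free for setting one aside on the way) until every container stands in the well straight across the rotor from its twin. Finish with all six upright and fully down in the wells, one in each; do not knock any over, and do not disturb the tip box or the flask.

Things in the scene. Friction and masses are not known exactly. Their poses are not given: they have to be found in the camera images.
- rotor: fixed round dark metal centrifuge rotor, 236 mm diameter, flat top 46 mm above the worktop; origin at its centre on the worktop. Six equal wells, every 60 deg: well k = 0..5 centred at (85 cos 60k, 85 sin 60k) mm in its x, y; k is straight across from k+3. Wells 50 mm wide (56 at the chamfer), 22 deep, flat floor 24 mm above the worktop. Black hub knob 33 mm wide, 21 high.
- small_bottle_1: one of the two small bottles: white round bottle with shoulders, 58 mm high, body 34 mm in diameter up to 40 mm height, narrow white cap 21 mm in diameter above; 30 g; rigid and closed. The two of this kind are identical. Origin at the centre of its underside, z up; it starts in a well of the rotor.
- small_bottle_2: one of the two small bottles: white round bottle with shoulders, 58 mm high, body 34 mm in diameter up to 40 mm height, narrow white cap 21 mm in diameter above; 30 g; rigid and closed. The two of this kind are identical. Origin at the centre of its underside, z up; it starts in a well of the rotor.
- tall_bottle_1: one of the two tall bottles: white round bottle, 88 mm high, body 40 mm in diameter up to 70 mm height, narrow white screw cap 25 mm in diameter above; 80 g; rigid and closed. The two of this kind are identical. Origin at the centre of its underside, z up; it starts in a well of the rotor.
- tall_bottle_2: one of the two tall bottles: white round bottle, 88 mm high, body 40 mm in diameter up to 70 mm height, narrow white screw cap 25 mm in diameter above; 80 g; rigid and closed. The two of this kind are identical. Origin at the centre of its underside, z up; it starts in a well of the rotor.
- wide_pot_1: one of the two wide pots: squat white round pot, 50 mm high, 34 mm in diameter, its wide flat cap (35 mm in diameter, from 30 mm height to the top) as wide as its body; 30 g; rigid and closed. The two of this kind are identical. Origin at the centre of its underside, z up; it starts in a well of the rotor.
- wide_pot_2: one of the two wide pots: squat white round pot, 50 mm high, 34 mm in diameter, its wide flat cap (35 mm in diameter, from 30 mm height to the top) as wide as its body; 30 g; rigid and closed. The two of this kind are identical. Origin at the centre of its underside, z up; it starts in a well of the rotor.
- tray: empty shallow white plastic tray, 110 x 150 mm, 25 mm high, walls 3 mm, inner floor 3 mm above the worktop; lies loose on the worktop to one side of the rotor, long side along its y axis. Origin at the centre of its underside. A free place to set a container down for a while.
- the_tip_box: pipette tip box with yellow base and clear lid, 92 x 117 x 70 mm, on the other side from the tray; bystander, not to be moved. Origin at the centre of its underside.
- the_flask: small conical glass flask, 64 mm in diameter, 78 mm high, standing at the front edge of the worktop; bystander, not to be moved. Origin at the centre of its underside.
Mind the look-alikes: they are no part of the job. Leave any blue look-alike of the small_bottle_1 alone.

How it is judged:
At the end, for the whole second after the job is handed in: Both tall bottles, both small bottles and both wide pots stand in opposite wells of the rotor (each within 15 mm of its well's centre along both rotor axes, twins in wells k and k+3), all the way down on the well floors (within 5 mm), upright within 0.1 rad, and at rest (((x of tall_bottle_1 in the frame of rotor between 0.07 and 0.1 m and y of tall_bottle_1 in the frame of rotor between -0.015 and 0.015 m and x of tall_bottle_2 in the frame of rotor between -0.1 and -0.07 m and y of tall_bottle_2 in the frame of rotor between -0.015 and 0.015 m) or (x of tall_bottle_1 in the frame of rotor between 0.0275 and 0.0575 m and y of tall_bottle_1 in the frame of rotor between 0.0586 and 0.0886 m and x of tall_bottle_2 in the frame of rotor between -0.0575 and -0.0275 m and y of tall_bottle_2 in the frame of rotor between -0.0886 and -0.0586 m) or (x of tall_bottle_1 in the frame of rotor between -0.0575 and -0.0275 m and y of tall_bottle_1 in the frame of rotor between 0.0586 and 0.0886 m and x of tall_bottle_2 in the frame of rotor between 0.0275 and 0.0575 m and y of tall_bottle_2 in the frame of rotor between -0.0886 and -0.0586 m) or (x of tall_bottle_1 in the frame of rotor between -0.1 and -0.07 m and y of tall_bottle_1 in the frame of rotor between -0.015 and 0.015 m and x of tall_bottle_2 in the frame of rotor between 0.07 and 0.1 m and y of tall_bottle_2 in the frame of rotor between -0.015 and 0.015 m) or (x of tall_bottle_1 in the frame of rotor between -0.0575 and -0.0275 m and y of tall_bottle_1 in the frame of rotor between -0.0886 and -0.0586 m and x of tall_bottle_2 in the frame of rotor between 0.0275 and 0.0575 m and y of tall_bottle_2 in the frame of rotor between 0.0586 and 0.0886 m) or (x of tall_bottle_1 in the frame of rotor between 0.0275 and 0.0575 m and y of tall_bottle_1 in the frame of rotor between -0.0886 and -0.0586 m and x of tall_bottle_2 in the frame of rotor between -0.0575 and -0.0275 m and y of tall_bottle_2 in the frame of rotor between 0.0586 and 0.0886 m)) and ((x of small_bottle_1 in the frame of rotor between 0.07 and 0.1 m and y of small_bottle_1 in the frame of rotor between -0.015 and 0.015 m and x of small_bottle_2 in the frame of rotor between -0.1 and -0.07 m and y of small_bottle_2 in the frame of rotor between -0.015 and 0.015 m) or (x of small_bottle_1 in the frame of rotor between 0.0275 and 0.0575 m and y of small_bottle_1 in the frame of rotor between 0.0586 and 0.0886 m and x of small_bottle_2 in the frame of rotor between -0.0575 and -0.0275 m and y of small_bottle_2 in the frame of rotor between -0.0886 and -0.0586 m) or (x of small_bottle_1 in the frame of rotor between -0.0575 and -0.0275 m and y of small_bottle_1 in the frame of rotor between 0.0586 and 0.0886 m and x of small_bottle_2 in the frame of rotor between 0.0275 and 0.0575 m and y of small_bottle_2 in the frame of rotor between -0.0886 and -0.0586 m) or (x of small_bottle_1 in the frame of rotor between -0.1 and -0.07 m and y of small_bottle_1 in the frame of rotor between -0.015 and 0.015 m and x of small_bottle_2 in the frame of rotor between 0.07 and 0.1 m and y of small_bottle_2 in the frame of rotor between -0.015 and 0.015 m) or (x of small_bottle_1 in the frame of rotor between -0.0575 and -0.0275 m and y of small_bottle_1 in the frame of rotor between -0.0886 and -0.0586 m and x of small_bottle_2 in the frame of rotor between 0.0275 and 0.0575 m and y of small_bottle_2 in the frame of rotor between 0.0586 and 0.0886 m) or (x of small_bottle_1 in the frame of rotor between 0.0275 and 0.0575 m and y of small_bottle_1 in the frame of rotor between -0.0886 and -0.0586 m and x of small_bottle_2 in the frame of rotor between -0.0575 and -0.0275 m and y of small_bottle_2 in the frame of rotor between 0.0586 and 0.0886 m)) and ((x of wide_pot_1 in the frame of rotor between 0.07 and 0.1 m and y of wide_pot_1 in the frame of rotor between -0.015 and 0.015 m and x of wide_pot_2 in the frame of rotor between -0.1 and -0.07 m and y of wide_pot_2 in the frame of rotor between -0.015 and 0.015 m) or (x of wide_pot_1 in the frame of rotor between 0.0275 and 0.0575 m and y of wide_pot_1 in the frame of rotor between 0.0586 and 0.0886 m and x of wide_pot_2 in the frame of rotor between -0.0575 and -0.0275 m and y of wide_pot_2 in the frame of rotor between -0.0886 and -0.0586 m) or (x of wide_pot_1 in the frame of rotor between -0.0575 and -0.0275 m and y of wide_pot_1 in the frame of rotor between 0.0586 and 0.0886 m and x of wide_pot_2 in the frame of rotor between 0.0275 and 0.0575 m and y of wide_pot_2 in the frame of rotor between -0.0886 and -0.0586 m) or (x of wide_pot_1 in the frame of rotor between -0.1 and -0.07 m and y of wide_pot_1 in the frame of rotor between -0.015 and 0.015 m and x of wide_pot_2 in the frame of rotor between 0.07 and 0.1 m and y of wide_pot_2 in the frame of rotor between -0.015 and 0.015 m) or (x of wide_pot_1 in the frame of rotor between -0.0575 and -0.0275 m and y of wide_pot_1 in the frame of rotor between -0.0886 and -0.0586 m and x of wide_pot_2 in the frame of rotor between 0.0275 and 0.0575 m and y of wide_pot_2 in the frame of rotor between 0.0586 and 0.0886 m) or (x of wide_pot_1 in the frame of rotor between 0.0275 and 0.0575 m and y of wide_pot_1 in the frame of rotor between -0.0886 and -0.0586 m and x of wide_pot_2 in the frame of rotor between -0.0575 and -0.0275 m and y of wide_pot_2 in the frame of rotor between 0.0586 and 0.0886 m)) and z of each of tall_bottle_1, small_bottle_2, wide_pot_2, small_bottle_1, wide_pot_1, tall_bottle_2 in the frame of rotor below 0.029 m and angle between each of tall_bottle_1, small_bottle_2, wide_pot_2, small_bottle_1, wide_pot_1, tall_bottle_2's own z axis and vertical below 0.1 rad and linear speed of each of tall_bottle_1, small_bottle_2, wide_pot_2, small_bottle_1, wide_pot_1, tall_bottle_2 below 0.02 m/s); the robot touches nothing.
It fails at once if a container is tipped over (angle between any of tall_bottle_1, small_bottle_2, wide_pot_2, small_bottle_1, wide_pot_1, tall_bottle_2's own z axis and vertical above 1 rad).
It fails at once if the tip box or the flask is displaced by more than 30 mm (distance of any of the_tip_box, the_flask from where it was at the start of the episode above 0.03 m).
It also fails if it takes over 112 s, if anything falls off the work surface, if the arm or the gripper's body presses on something with over 40 N, if the wrist force passes 120 N, or if a joint passes its speed limit or range.

## Working session

There is one attempt and no reset: what is moved stays moved. The work goes in short steps, Python scripts to look and compute and a tool call to move; the robot and the scene stay as the last step left them, time stands still between calls to the robot, and variables do not carry over. Pictures are saved under pics/ and viewed, at most 14 in all, crops included, and the job is handed in when it is done.

Besides the shell and the picture viewer there is one more tool, called in YAML: its name, and indented under it one key for each argument. play_rows: Moves the arm, as the interface text tells. Its arguments: {"type":"object","properties":{"rows":{"type":"array"}},"required":["rows"]}

```bash
mkdir -p pics; ls
cat > h.py <<'E'
import numpy as np,cv2,json
from rig import get_state,camera,close_job
def ray(c,u,v):
    K=c["K"];p=np.array([[[u,v]]],float)
    d=np.array([(u-K[0][2])/K[0][0],(v-K[1][2])/K[1][1]])
    s=d.copy()
    for _ in range(20): s=d/(1+c["k1"]*(s@s))
    R=np.array(c["R"]);t=np.array(c["t"])
    return -R.T@t, R.T@np.array([s[0],s[1],1])
def onplane(c,u,v,z):
    o,d=ray(c,u,v); return o+d*(z-o[2])/d[2]
def proj(c,X):
    p=np.array(c["R"])@np.array(X)+np.array(c["t"]);s=p[:2]/p[2];s=s*(1+c["k1"]*(s@s));K=c["K"]
    return np.array([K[0][0]*s[0]+K[0][2],K[1][1]*s[1]+K[1][2]])
def save(c,n): cv2.imwrite("pics/"+n+".png",cv2.cvtColor(c["img"],cv2.COLOR_RGB2BGR))
E
python3 - <<'E'
from h import *
print(get_state())
for n in("top","side"):
    c=camera(n);save(c,n+"0");print(n,c["K"],c["k1"],-np.array(c["R"]).T@np.array(c["t"]),c["R"])
E
```

```text
pics
{'time_s': 0.0, 'joints': array([ 1.18999456e+00,  2.38779764e-01, -1.42651575e-02,  1.31921089e+00,
       -3.37482965e-05,  1.57079894e+00]), 'qvel': array([ 4.02106971e-04,  1.62882219e-03,  1.35067546e-03,  3.52084746e-05,
       -2.56636594e-04, -3.84191894e-04]), 'effort': array([-1.01204299e-03, -5.38773966e+01,  3.46435332e+01,  1.85849861e-02,
        1.88166700e-04, -7.27104009e-06]), 'eef_pos': array([0.19497517, 0.48699283, 0.23067392]), 'ee_rot': array([ 1.89253770e-01,  9.81927939e-01, -7.19748642e-04, -1.21535501e-04]), 'contact_force': array([-0.02014121, -0.6727924 ,  0.28575178]), 'moment': array([-0.01459594,  0.01619756, -0.01906404]), 'grasp_force': 0.0, 'opening': 0.0857210861324683}
top [[388.45933316   0.         258.85270028]
 [  0.         388.45933316 191.27274771]
 [  0.           0.           1.        ]] -0.021376030860711815 [ 0.37183795 -0.02720954  1.17088636] [[-0.02190372 -0.99941334 -0.02632882]
 [-0.99563532  0.02419554 -0.0901381 ]
 [ 0.09072226  0.02423954 -0.99558119]]
side [[390.44366492   0.         266.05409881]
 [  0.         390.44366492 189.54498636]
 [  0.           0.           1.        ]] 0.01846014479730278 [ 0.08760697 -0.4144255   1.15102274] [[ 0.68257727 -0.73077646 -0.00735099]
 [-0.65260561 -0.60497334 -0.45619423]
 [ 0.32892885  0.3161851  -0.88984987]]
```

View pics/top0.png

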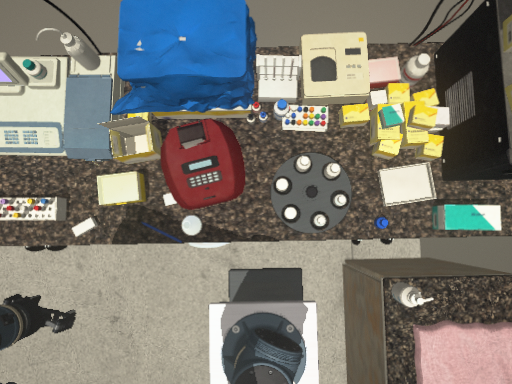

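View pics/side0.png

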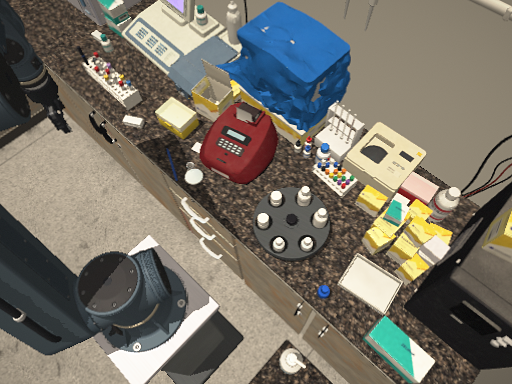

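Rotor near (312,192) top, tray (408,184), blue look-alike (382,223), flask (191,225), tip box (121,188). Next: an enlarged crop and measurement of the rotor.

Run:
```python
from h import *
T=camera("top");S=camera("side")
a=cv2.resize(T["img"][145:235,265:355],(400,400),interpolation=cv2.INTER_CUBIC)
b=cv2.resize(S["img"][180:265,245:335],(400,400),interpolation=cv2.INTER_CUBIC)
cv2.imwrite("pics/crop.png",cv2.cvtColor(np.hstack([a,b]),cv2.COLOR_RGB2BGR))
for n,c,z0 in(("top",T,(312,192)),("side",S,(292,221))):
    hsv=cv2.cvtColor(c["img"],cv2.COLOR_RGB2HSV)
    w=((hsv[...,2]>150)&(hsv[...,1]<50)).astype(np.uint8)
    yy,xx=np.indices(w.shape);w[(xx-z0[0])**2+(yy-z0[1])**2>45**2]=0
    k,l,st,ce=cv2.connectedComponentsWithStats(w)
    for i in range(1,k):
        if st[i,4]>15: print(n,ce[i].round(1),st[i])
    # disc: smooth gray
    g=hsv[...,2]; print(c["img"][z0[1]-12,z0[0]+8],c["img"][z0[1],z0[0]])
    m=((abs(g.astype(int)-75)<22)&(hsv[...,1]<60)).astype(np.uint8)
    m=cv2.medianBlur(m|w,5)
    m[(xx-z0[0])**2+(yy-z0[1])**2>55**2]=0
    m=cv2.morphologyEx(m,cv2.MORPH_OPEN,np.ones((9,9)))
    cs,_=cv2.findContours(m,cv2.RETR_EXTERNAL,cv2.CHAIN_APPROX_NONE)
    q=max(cs,key=cv2.contourArea);h=cv2.convexHull(q);e=cv2.fitEllipse(h);print("ell",e,onplane(c,*e[0],.046))
```

```text
top [303.1 162.6] [297 156  14  14 157]
top [332.8 169.5] [326 163  15  14 161]
top [281.6 184.1] [276 178  12  13 119]
top [339.8 199.8] [334 195  12  11 106]
top [290.1 212.7] [284 207  13  12 117]
top [319.4 220. ] [314 215  12  11 107]
[ 99 101  99] [59 58 59]
ell ((300.845703125, 158.83258056640625), (19.307872772216797, 28.161399841308594), 151.34054565429688) [ 0.56656436 -0.12468282  0.046     ]
side [303. 195.] [298 186  13  20 157]
side [275.4 196.9] [271 191  11  15 120]
side [319.5 216.6] [313 208  14  19 170]
side [262.3 219. ] [257 213  12  15 119]
side [278.2 243. ] [273 237  12  13 108]
side [306.4 242.7] [301 237  12  12 109]
[96 96 91] [40 37 39]
ell ((266.6539001464844, 223.94961547851562), (41.77449035644531, 47.571964263916016), 40.326499938964844) [ 0.41134808 -0.10341879  0.046     ]
```

View pics/crop.png

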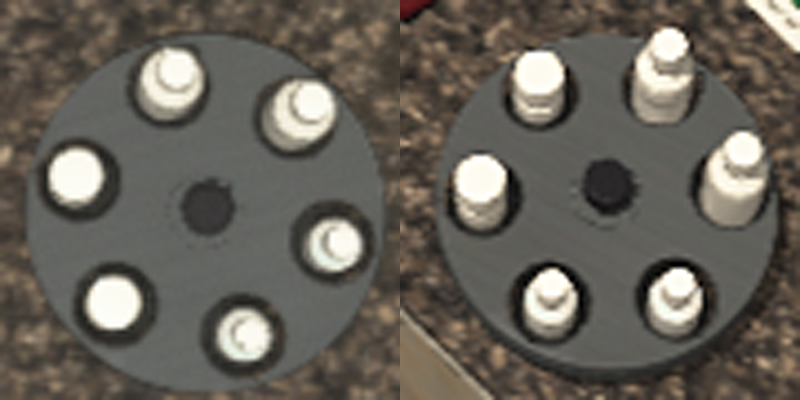

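Talls at A(303,162), B(333,169); smalls at C(340,200), D(319,220); pots at E(290,213), F(282,184). So the order is TTSSPP. Plan: pot F→tray, small D→F, tall B→D, pot→B. Now I'll get the positions.

```bash
cat >> h.py <<'E'
def tri(T,S,p,q):
    (o1,d1),(o2,d2)=ray(T,*p),ray(S,*q)
    A=np.c_[d1,-d2];x=np.linalg.lstsq(A,o2-o1,rcond=None)[0]
    return (o1+d1*x[0]+o2+d2*x[1])/2, np.linalg.norm(o1+d1*x[0]-o2-d2*x[1])
def fit(P):
    # centre + phase of wells listed A..F (clockwise from above)
    z=P[:,0]+1j*P[:,1];k=np.arange(6);c=z.mean()
    ph=np.angle(((z-c)*np.exp(1j*np.pi/3*k)).sum());m=c+.085*np.exp(1j*(ph-np.pi/3*k))
    return c,ph,m,abs(z-m)*1000
E
python3 - <<'E'
from h import *
np.set_printoptions(precision=4,suppress=True)
T=camera("top");S=camera("side")
w=np.array([(170,87),(297,117),(333,242),(243,334),(116,303),(80,180)])/4.444+[265,145]-.4
c,ph,m,r=fit(np.array([onplane(T,*p,.046) for p in w]));print("top wells",c,np.degrees(ph),r);print(m)
w=np.array([(660,93),(733,191),(674,301),(551,304),(484,196),(540,92)])/[4.444,4.706]+[245,180]-.4
c,ph,m2,r=fit(np.array([onplane(S,*p,.046) for p in w]));print("side wells",c,np.degrees(ph),r)
# tops, hand-read from crop
t=np.array([(178,70),(314,101),(341,242),(248,332),(113,302),(76,176)])/4.444+[265,145]-.4
s=np.array([(672,45),(744,149),(680,284),(553,284),(481,178),(540,74)])/[4.444,4.706]+[245,180]-.4
for n,p,q in zip("ABCDEF",t,s):
    z={'A':.112,'B':.112,'C':.082,'D':.082,'E':.074,'F':.074}[n]
    print(n,*tri(T,S,p,q),onplane(T,*p,z)[:2],onplane(S,*q,z)[:2])
for n,p,z in (("tray corners",[(380,169),(430,163),(437,197),(386,205)],.025),("flask",[(191,225)],.04),("red",[(164,185),(180,207),(243,195),(240,140)],.15)):
    print(n,*[onplane(T,*q,z)[:2] for q in p])
E
```

```text
top wells (0.46892777292191445-0.1511150843564832j) 14.49050988078578 [0.621  0.6364 0.5105 1.2    0.3798 0.9856]
[0.5512-0.1298j 0.5285-0.2118j 0.4462-0.233j  0.3866-0.1724j
 0.4094-0.0905j 0.4917-0.0692j]
side wells (0.6558938360899337-0.35169832597705497j) 11.262665026678699 [2.2057 4.8439 6.0271 3.0537 3.8828 3.5592]
A [ 0.5698 -0.2291  0.2859] 0.24962892541297507 [ 0.5506 -0.1293] [ 0.7353 -0.3277]
B [ 0.5545 -0.2973  0.2673] 0.2386261219749091 [ 0.5291 -0.2123] [ 0.707  -0.4029]
C [ 0.479  -0.3123  0.2524] 0.24029640964510016 [ 0.4436 -0.231 ] [ 0.6208 -0.4227]
D [ 0.4325 -0.2607  0.2595] 0.2435674975505852 [ 0.3884 -0.1706] [ 0.5651 -0.363 ]
E [ 0.4497 -0.1933  0.2725] 0.2519814414798722 [ 0.4095 -0.087 ] [ 0.5934 -0.2853]
F [ 0.515 -0.179  0.281] 0.2580846535871781 [ 0.4903 -0.0658] [ 0.6798 -0.2703]
tray corners [ 0.5337 -0.3594] [ 0.548  -0.5079] [ 0.4467 -0.5221] [ 0.4267 -0.3716]
flask [0.3809 0.2004]
red [0.4878 0.25  ] [0.4282 0.2073] [0.456  0.0397] [0.6038 0.0451]
```

Side crop pixels were offset by 400 (right half); correcting for that.

Run:
```python
from h import *
np.set_printoptions(precision=4,suppress=True)
T=camera("top");S=camera("side")
off=np.array([400,0])
w=(np.array([(660,93),(733,191),(674,301),(551,304),(484,196),(540,92)])-off)/[4.444,4.706]+[245,180]-.4
c,ph,m2,r=fit(np.array([onplane(S,*p,.046) for p in w]));print("side wells",c,np.degrees(ph),r);print(m2)
t=np.array([(178,70),(314,101),(341,242),(248,332),(113,302),(76,176)])/4.444+[265,145]-.4
s=(np.array([(672,45),(744,149),(680,284),(553,284),(481,178),(540,74)])-off)/[4.444,4.706]+[245,180]-.4
for n,p,q in zip("ABCDEF",t,s):
    z={'A':.112,'B':.112,'C':.082,'D':.082,'E':.074,'F':.074}[n]
    print(n,*tri(T,S,p,q),onplane(T,*p,z)[:2],onplane(S,*q,z)[:2])
```

```text
side wells (0.4696454361069989-0.15129831475416552j) 14.267284501745094 [2.2394 1.6841 1.4268 1.4605 0.9727 1.4227]
[0.552 -0.1304j 0.529 -0.2122j 0.4466-0.2331j 0.3873-0.1722j
 0.4103-0.0904j 0.4927-0.0695j]
A [ 0.5522 -0.1304  0.1114] 0.003472070471019453 [ 0.5506 -0.1293] [ 0.5534 -0.1315]
B [ 0.5295 -0.2126  0.1128] 0.0011569374621107791 [ 0.5291 -0.2123] [ 0.5303 -0.2127]
C [ 0.4449 -0.2325  0.0785] 0.002717061376699283 [ 0.4436 -0.231 ] [ 0.4449 -0.2338]
D [ 0.3893 -0.1718  0.0771] 0.0020669563313387407 [ 0.3884 -0.1706] [ 0.3888 -0.1735]
E [ 0.4103 -0.0877  0.0727] 0.0019344702244886022 [ 0.4095 -0.087 ] [ 0.4107 -0.0886]
F [ 0.4917 -0.0667  0.0722] 0.0027825760178467043 [ 0.4903 -0.0658] [ 0.4921 -0.068 ]
```

The manual's scale: shifts go in shares of 0.6 m and turns go in shares of pi rad. Converting my numbers, -0.302 m is -0.5033, -0.234 m is -0.39, 1.19 rad is 0.3788.

play_rows:
  rows:
    - [[0,0,0.0955],[-0.1,-0.1267,-0.0833],0.065]
    - [[0,0,0.1592],[-0.2,-0.25,-0.1667],0.065]
    - [[0,0,0.2228],[-0.3,-0.3833,-0.1667],0.065]
    - [[0,0,0.2865],[-0.39,-0.5033,-0.1667],0.065]
    - [[0,0,0.3788],[-0.39,-0.5033,-0.1667],0.065]
    - [[0,0,0.3788],[-0.39,-0.5033,-0.1667],0.065]
    - [[0,0,0.3788],[-0.39,-0.5033,-0.1667],0.065]
    - [[0,0,0.3788],[-0.39,-0.5033,-0.1667],0.065]

```text
time_s: 1.4
eef_pos: [0.3005, 0.1187, 0.3318]
ee_rot: [0.709, 0.706, 0.001, 0.0]
contact_force: [-0.6, -0.7, 0.4]
opening: 0.0647
grasp_force: 0.0
```

To row units: 0.22 m is 0.3667, 0.19 m is 0.3167.

play_rows:
  rows:
    - [[0,0,0],[-0.1,0.0333,0],0.065]
    - [[0,0,0],[-0.2,0.1,0.0333],0.065]
    - [[0,0,0],[-0.2667,0.2,0.0833],0.065]
    - [[0,0,0],[-0.31,0.2833,0.15],0.065]
    - [[0,0,0],[-0.31,0.3167,0.22],0.065]
    - [[0,0,0],[-0.31,0.3167,0.3],0.065]
    - [[0,0,0],[-0.31,0.3167,0.3667],0.065]
    - [[0,0,0],[-0.31,0.3167,0.3667],0.065]

```text
time_s: 2.4
eef_pos: [0.4881, -0.0647, 0.1087]
ee_rot: [0.706, 0.708, -0.002, -0.003]
contact_force: [-0.6, -0.0, 0.4]
opening: 0.0649
grasp_force: 0.0
```

To row units: 0.058 m is 0.0967, 0.03 m is 0.05.

play_rows:
  rows:
    - [[0,0,0],[0,0,0.05],0.065]
    - [[0,0,0],[0,0,0.0967],0.065]
    - [[0,0,0],[0,0,0.0967],0.065]
    - [[0,0,0],[0,0,0.0967],0.02]
    - [[0,0,0],[0,0,0.0967],0.02]
    - [[0,0,0],[0,0,0.0967],0.02]
    - [[0,0,0],[0,0,0.0967],0.02]
    - [[0,0,0],[0,0,0.0967],0.02]

```text
time_s: 3.4
eef_pos: [0.4914, -0.066, 0.0554]
ee_rot: [0.707, 0.707, 0.001, 0.001]
contact_force: [-1.1, 0.6, 9.2]
opening: 0.0328
grasp_force: 58.6
```

play_rows:
  rows:
    - [[0,0,0],[0,0,-0.0667],0.02]
    - [[0,0,0],[0,0,-0.1333],0.02]
    - [[0,0,0],[0,0,-0.2],0.02]
    - [[0,0,0],[-0.05,0,-0.2],0.02]
    - [[0,0,0],[-0.1333,-0.0083,-0.2],0.02]
    - [[0,0,0],[-0.2333,-0.0167,-0.2],0.02]
    - [[0,0,0],[-0.3333,-0.025,-0.2],0.02]
    - [[0,0,0],[-0.4333,-0.035,-0.2],0.02]

```text
time_s: 4.4
eef_pos: [0.469, -0.3281, 0.1748]
ee_rot: [0.707, 0.707, 0.0, 0.001]
contact_force: [0.8, -0.9, -0.5]
opening: 0.0328
grasp_force: 60.1
```

To row units: 0.115 m is 0.1917, 0.1 m is 0.1667.

play_rows:
  rows:
    - [[0,0,0],[-0.0833,0,0],0.02]
    - [[0,0,0],[-0.1567,0,0],0.02]
    - [[0,0,0],[-0.1567,0,0.05],0.02]
    - [[0,0,0],[-0.1567,0,0.1167],0.02]
    - [[0,0,0],[-0.1567,0,0.1667],0.02]
    - [[0,0,0],[-0.1567,0,0.1917],0.02]
    - [[0,0,0],[-0.1567,0,0.1917],0.02]
    - [[0,0,0],[-0.1567,0,0.1917],0.02]

```text
time_s: 5.4
eef_pos: [0.4699, -0.4206, 0.0599]
ee_rot: [0.707, 0.707, 0.0, 0.001]
contact_force: [0.1, 0.7, 0.3]
opening: 0.0324
grasp_force: 60.1
```

Run:
```python
from h import *
a=camera("top")["img"][130:260,260:450];b=camera("side")["img"][170:330,230:420]
im=np.hstack([cv2.resize(a,(400,274)),cv2.resize(b,(400,337))[:274]])
cv2.imwrite("pics/c2.png",cv2.cvtColor(im,cv2.COLOR_RGB2BGR))
```

```text
(no output)
```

View pics/c2.png

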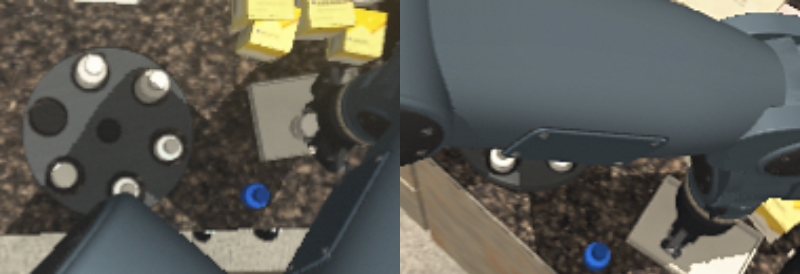

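The pot was lifted out of F (well F at crop (47,117) is empty) and is held over the tray. Lowering it.

To row units: 0.024 m is 0.04, 0.021 m is 0.035.

play_rows:
  rows:
    - [[0,0,0],[0,0,0.025],0.02]
    - [[0,0,0],[0,0,0.035],0.02]
    - [[0,0,0],[0,0,0.035],0.02]
    - [[0,0,0],[0,0,0.0383],0.02]
    - [[0,0,0],[0,0,0.04],0.02]
    - [[0,0,0],[0,0,0.04],0.02]

```text
time_s: 6.25
eef_pos: [0.4692, -0.4201, 0.0345]
ee_rot: [0.707, 0.707, -0.0, 0.0]
contact_force: [0.4, -0.2, -0.3]
opening: 0.0323
grasp_force: 60.2
```

To row units: 0.002 m is 0.0033, 0.001 m is 0.0017.

play_rows:
  rows:
    - [[0,0,0],[0,0,0.0017],0.02]
    - [[0,0,0],[0,0,0.0033],0.02]
    - [[0,0,0],[0,0,0.0033],0.02]

```text
time_s: 6.62
eef_pos: [0.4693, -0.4203, 0.0343]
ee_rot: [0.707, 0.707, -0.0, 0.001]
contact_force: [-2.7, 3.0, 16.8]
opening: 0.0324
grasp_force: 62.0
```

To row units: -0.13 m is -0.2167, -0.001 m is -0.0017.

play_rows:
  rows:
    - [[0,0,0],[0,0,-0.0017],0.02]
    - [[0,0,0],[0,0,-0.0017],0.065]
    - [[0,0,0],[0,0,-0.0017],0.065]
    - [[0,0,0],[0,0,-0.0017],0.065]
    - [[0,0,0],[0,0,-0.05],0.065]
    - [[0,0,0],[0,0,-0.1333],0.065]
    - [[0,0,0],[0,0,-0.2167],0.065]
    - [[0,0,0],[0,0,-0.2167],0.065]

```text
time_s: 7.62
eef_pos: [0.4708, -0.4215, 0.1666]
ee_rot: [0.707, 0.707, 0.0, 0.004]
contact_force: [0.1, -0.4, 0.0]
opening: 0.0646
grasp_force: 0.0
```

To row units: 0.249 m is 0.415, 0.12 m is 0.2.

play_rows:
  rows:
    - [[0,0,0],[0.1,-0.0333,0],0.065]
    - [[0,0,0],[0.2,-0.0667,0],0.065]
    - [[0,0,0],[0.3,-0.1,0],0.065]
    - [[0,0,0],[0.3833,-0.125,0],0.065]
    - [[0,0,0],[0.415,-0.135,0.0333],0.065]
    - [[0,0,0],[0.415,-0.135,0.0667],0.065]
    - [[0,0,0],[0.415,-0.135,0.0833],0.065]
    - [[0,0,0],[0.415,-0.135,0.0833],0.065]

```text
time_s: 8.62
eef_pos: [0.3876, -0.1709, 0.1115]
ee_rot: [0.707, 0.707, -0.0, -0.001]
contact_force: [-0.3, -0.2, -0.7]
opening: 0.065
grasp_force: 0.0
```

play_rows:
  rows:
    - [[0,0,0],[0,0.0017,0.0417],0.05]
    - [[0,0,0],[0,0.0017,0.075],0.05]
    - [[0,0,0],[0,0.0017,0.075],0.05]
    - [[0,0,0],[0,0.0017,0.075],0.01]
    - [[0,0,0],[0,0.0017,0.075],0.01]
    - [[0,0,0],[0,0.0017,0.075],0.01]
    - [[0,0,0],[0,0.0017,0.075],0.01]
    - [[0,0,0],[0,0.0017,0.075],0.01]

```text
time_s: 9.62
eef_pos: [0.3897, -0.1714, 0.0684]
ee_rot: [0.707, 0.707, 0.0, 0.001]
contact_force: [-1.2, -0.2, 6.8]
opening: 0.0183
grasp_force: 58.5
```

To row units: 0.1025 m is 0.1708, 0.102 m is 0.17.

play_rows:
  rows:
    - [[0,0,0],[0,0,-0.0667],0.01]
    - [[0,0,0],[0,0,-0.15],0.01]
    - [[0,0,0],[0.0333,0.0333,-0.1667],0.01]
    - [[0,0,0],[0.1,0.1,-0.1667],0.01]
    - [[0,0,0],[0.15,0.15,-0.1667],0.01]
    - [[0,0,0],[0.17,0.1708,-0.1667],0.01]
    - [[0,0,0],[0.17,0.1708,-0.1333],0.01]
    - [[0,0,0],[0.17,0.1708,-0.1],0.01]

```text
time_s: 10.62
eef_pos: [0.4915, -0.0692, 0.1272]
ee_rot: [0.707, 0.707, -0.0, 0.0]
contact_force: [0.9, -0.7, -0.4]
opening: 0.0184
grasp_force: 58.8
```

Run:
```python
from h import *
a=camera("top")["img"][130:260,260:450];b=camera("side")["img"][170:330,230:420]
im=np.hstack([cv2.resize(a,(400,274)),cv2.resize(b,(400,337))[:274]])
cv2.imwrite("pics/c3.png",cv2.cvtColor(im,cv2.COLOR_RGB2BGR))
```

```text
(no output)
```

View pics/c3.png

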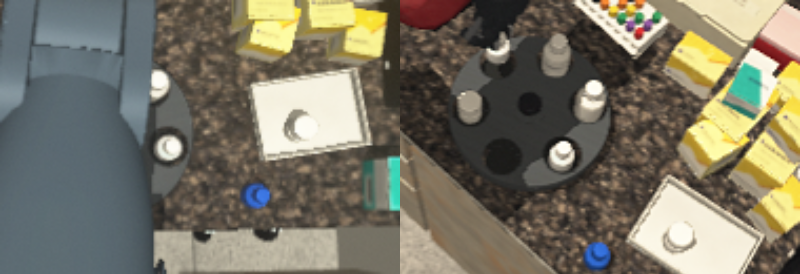

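The pot stands upright in the tray (crop 303,125 / 679,237). D is empty and the small bottle hangs upright over F (497,50). Lowering it into F.

To row units: 0.06 m is 0.1, 0.0585 m is 0.0975.

play_rows:
  rows:
    - [[0,0,0],[0,0,0.05],0.01]
    - [[0,0,0],[0,0,0.0833],0.01]
    - [[0,0,0],[0,0,0.095],0.01]
    - [[0,0,0],[0,0,0.0975],0.01]
    - [[0,0,0],[0,0,0.1],0.01]
    - [[0,0,0],[0,0,0.1],0.01]

```text
time_s: 11.48
eef_pos: [0.4922, -0.0692, 0.0684]
ee_rot: [0.707, 0.707, 0.0, 0.001]
contact_force: [-1.2, -0.4, 4.4]
opening: 0.0181
grasp_force: 59.4
```

Contact on the floor at the same height as at pickup. Release and rise.

To row units: -0.1 m is -0.1667, -0.08 m is -0.1333.

play_rows:
  rows:
    - [[0,0,0],[0,0,0],0.05]
    - [[0,0,0],[0,0,0],0.05]
    - [[0,0,0],[0,0,0],0.05]
    - [[0,0,0],[0,0,-0.05],0.05]
    - [[0,0,0],[0,0,-0.1333],0.065]
    - [[0,0,0],[0,0,-0.1667],0.068]
    - [[0,0,0],[-0.05,0.0133,-0.1667],0.068]
    - [[0,0,0],[-0.1333,0.0333,-0.1667],0.068]

```text
time_s: 12.48
eef_pos: [0.512, -0.1489, 0.168]
ee_rot: [0.706, 0.708, 0.0, 0.0]
contact_force: [0.4, 0.5, -0.1]
opening: 0.0683
grasp_force: 0.0
```

To row units: 0.104 m is 0.1733, -0.0635 m is -0.1058.

play_rows:
  rows:
    - [[0,0,0],[-0.0833,0.0225,0],0.068]
    - [[0,0,0],[-0.1058,0.03,0.0167],0.068]
    - [[0,0,0],[-0.1058,0.03,0.05],0.068]
    - [[0,0,0],[-0.1058,0.03,0.1167],0.068]
    - [[0,0,0],[-0.1058,0.03,0.1733],0.068]
    - [[0,0,0],[-0.1058,0.03,0.1733],0.068]
    - [[0,0,0],[-0.1058,0.03,0.1733],0.02]
    - [[0,0,0],[-0.1058,0.03,0.1733],0.02]

```text
time_s: 13.48
eef_pos: [0.5307, -0.2127, 0.0651]
ee_rot: [0.707, 0.707, 0.001, 0.001]
contact_force: [-1.0, 1.2, 3.4]
opening: 0.0387
grasp_force: 59.8
```

play_rows:
  rows:
    - [[0,0,0],[0,0,0],0.02]
    - [[0,0,0],[0,0,0],0.02]
    - [[0,0,0],[0,0,0],0.02]

```text
time_s: 13.85
eef_pos: [0.5306, -0.2127, 0.0651]
ee_rot: [0.707, 0.707, 0.001, 0.001]
contact_force: [0.0, 0.7, 6.7]
opening: 0.0387
grasp_force: 60.0
```

To row units: -0.1435 m is -0.2392, -0.09 m is -0.15.

play_rows:
  rows:
    - [[0,0,0],[0,0,-0.0667],0.02]
    - [[0,0,0],[0,0,-0.1333],0.02]
    - [[0,0,0],[0,0,-0.1667],0.02]
    - [[0,0,0],[0.0167,-0.05,-0.1667],0.02]
    - [[0,0,0],[0.0367,-0.1333,-0.1667],0.02]
    - [[0,0,0],[0.0583,-0.2083,-0.1667],0.02]
    - [[0,0,0],[0.0673,-0.2392,-0.1667],0.02]
    - [[0,0,0],[0.0673,-0.2392,-0.15],0.02]

```text
time_s: 14.85
eef_pos: [0.3858, -0.1721, 0.1545]
ee_rot: [0.707, 0.707, 0.0, 0.001]
contact_force: [1.1, 0.4, -1.2]
opening: 0.0384
grasp_force: 60.7
```

To row units: 0.09 m is 0.15, 0.0885 m is 0.1475.

play_rows:
  rows:
    - [[0,0,0],[0,0,0.0333],0.02]
    - [[0,0,0],[0,0,0.0833],0.02]
    - [[0,0,0],[0,0,0.125],0.02]
    - [[0,0,0],[0,0,0.1417],0.02]
    - [[0,0,0],[0,0,0.1475],0.02]
    - [[0,0,0],[0,0,0.15],0.02]
    - [[0,0,0],[0,0,0.15],0.02]

```text
time_s: 15.72
eef_pos: [0.3865, -0.1723, 0.0649]
ee_rot: [0.707, 0.707, 0.0, 0.001]
contact_force: [-5.7, 2.7, 16.6]
opening: 0.0384
grasp_force: 62.3
```

To row units: -0.1 m is -0.1667, -0.001 m is -0.0017.

play_rows:
  rows:
    - [[0,0,0],[0,0,-0.0017],0.068]
    - [[0,0,0],[0,0,-0.0017],0.068]
    - [[0,0,0],[0,0,-0.0017],0.068]
    - [[0,0,0],[0,0,-0.05],0.068]
    - [[0,0,0],[0,0,-0.1167],0.068]
    - [[0,0,0],[0,0,-0.1667],0.068]
    - [[0,0,0],[-0.0667,0.0217,-0.1667],0.068]
    - [[0,0,0],[-0.15,0.05,-0.1667],0.068]

```text
time_s: 16.73
eef_pos: [0.4168, -0.2628, 0.1642]
ee_rot: [0.707, 0.708, 0.0, 0.001]
contact_force: [0.9, 0.5, 0.4]
opening: 0.0682
grasp_force: 0.0
```

To row units: -0.158 m is -0.2633, -0.15 m is -0.25.

play_rows:
  rows:
    - [[0,0,0],[-0.0833,0.0283,0],0.065]
    - [[0,0,0],[-0.1833,0.0617,0],0.065]
    - [[0,0,0],[-0.25,0.0833,0],0.065]
    - [[0,0,0],[-0.2633,0.0883,0.0333],0.065]
    - [[0,0,0],[-0.2633,0.0883,0.1],0.065]
    - [[0,0,0],[-0.2633,0.0883,0.1167],0.065]
    - [[0,0,0],[-0.2633,0.0883,0.1167],0.065]

```text
time_s: 17.6
eef_pos: [0.4689, -0.4198, 0.0932]
ee_rot: [0.707, 0.707, -0.0, -0.001]
contact_force: [0.7, 0.4, 0.4]
opening: 0.0653
grasp_force: 0.0
```

Run:
```python
from h import *
a=camera("top")["img"][130:260,260:450];b=camera("side")["img"][170:330,230:420]
im=np.hstack([cv2.resize(a,(400,274)),cv2.resize(b,(400,337))[:274]])
cv2.imwrite("pics/c4.png",cv2.cvtColor(im,cv2.COLOR_RGB2BGR))
```

```text
(no output)
```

View pics/c4.png

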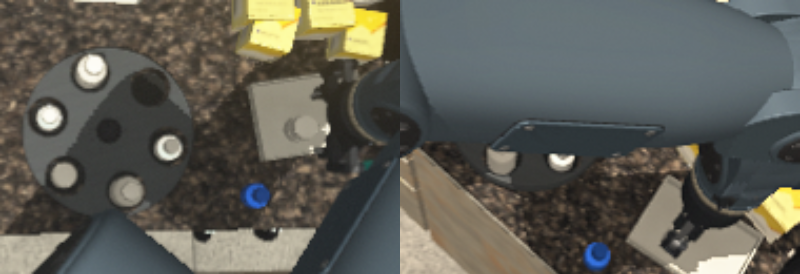

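F holds the small bottle (47,117), D the tall one (128,190), B is empty (150,87). Gripping the pot.

To row units: 0.058 m is 0.0967, 0.03 m is 0.05.

play_rows:
  rows:
    - [[0,0,0],[0,0,0.05],0.065]
    - [[0,0,0],[0,0,0.0967],0.065]
    - [[0,0,0],[0,0,0.0967],0.065]
    - [[0,0,0],[0,0,0.0967],0.02]
    - [[0,0,0],[0,0,0.0967],0.02]
    - [[0,0,0],[0,0,0.0967],0.02]
    - [[0,0,0],[0,0,0.0967],0.02]
    - [[0,0,0],[0,0,0.0967],0.02]

```text
time_s: 18.7
eef_pos: [0.4701, -0.421, 0.0377]
ee_rot: [0.707, 0.707, 0.0, 0.002]
contact_force: [0.6, 0.7, 6.1]
opening: 0.0321
grasp_force: 59.2
```

To row units: 0.209 m is 0.3483, 0.059 m is 0.0983.

play_rows:
  rows:
    - [[0,0,0],[0,0,-0.0833],0.02]
    - [[0,0,0],[0,0,-0.1667],0.02]
    - [[0,0,0],[0,0,-0.2],0.02]
    - [[0,0,0],[0.0833,0.0233,-0.2],0.02]
    - [[0,0,0],[0.1833,0.0517,-0.2],0.02]
    - [[0,0,0],[0.2833,0.08,-0.2],0.02]
    - [[0,0,0],[0.3483,0.0983,-0.2],0.02]
    - [[0,0,0],[0.3483,0.0983,-0.1833],0.02]

```text
time_s: 19.7
eef_pos: [0.5297, -0.2088, 0.1472]
ee_rot: [0.706, 0.708, 0.001, 0.002]
contact_force: [1.2, -0.4, -1.1]
opening: 0.0322
grasp_force: 59.6
```

To row units: 0.086 m is 0.1433, 0.084 m is 0.14.

play_rows:
  rows:
    - [[0,0,0],[0,0,0.05],0.02]
    - [[0,0,0],[0,0,0.1],0.02]
    - [[0,0,0],[0,0,0.1333],0.02]
    - [[0,0,0],[0,0,0.14],0.02]
    - [[0,0,0],[0,0,0.1433],0.02]
    - [[0,0,0],[0,0,0.1433],0.02]

```text
time_s: 20.45
eef_pos: [0.5286, -0.2116, 0.0602]
ee_rot: [0.707, 0.707, 0.0, 0.001]
contact_force: [-0.7, 0.6, -0.9]
opening: 0.0324
grasp_force: 59.6
```

To row units: 0.003 m is 0.005, 0.0015 m is 0.0025.

play_rows:
  rows:
    - [[0,0,0],[0,0,0.0025],0.02]
    - [[0,0,0],[0,0,0.005],0.02]
    - [[0,0,0],[0,0,0.005],0.02]

```text
time_s: 20.82
eef_pos: [0.5287, -0.2114, 0.0585]
ee_rot: [0.707, 0.707, 0.0, 0.001]
contact_force: [-4.8, 1.9, 17.7]
opening: 0.0321
grasp_force: 61.5
```

On the floor. Release, rise and back off to the tray side for a view.

To row units: -0.15 m is -0.25, -0.001 m is -0.0017.

play_rows:
  rows:
    - [[0,0,0],[0,0,-0.0017],0.065]
    - [[0,0,0],[0,0,-0.0017],0.065]
    - [[0,0,0],[0,0,-0.0017],0.065]
    - [[0,0,0],[0,0,-0.05],0.065]
    - [[0,0,0],[0,0,-0.1333],0.065]
    - [[0,0,0],[0,0,-0.2167],0.065]
    - [[0,0,0],[-0.0833,-0.0333,-0.25],0.065]
    - [[0,0,0],[-0.1833,-0.0833,-0.25],0.065]

```text
time_s: 21.82
eef_pos: [0.4812, -0.3181, 0.2083]
ee_rot: [0.706, 0.708, 0.0, 0.002]
contact_force: [0.5, -0.6, -0.5]
opening: 0.0651
grasp_force: 0.0
```

To row units: -0.15 m is -0.25, -0.12 m is -0.2.

play_rows:
  rows:
    - [[0,0,0],[-0.1,-0.05,0],0.065]
    - [[0,0,0],[-0.1667,-0.1,0],0.065]
    - [[0,0,0],[-0.1667,-0.2,0],0.065]
    - [[0,0,0],[-0.1667,-0.25,0],0.065]
    - [[0,0,0],[-0.1667,-0.25,0],0.065]
    - [[0,0,0],[-0.1667,-0.25,0],0.065]

```text
time_s: 22.58
eef_pos: [0.3306, -0.4172, 0.2064]
ee_rot: [0.707, 0.707, 0.0, 0.0]
contact_force: [-0.0, -0.2, 0.3]
opening: 0.0647
grasp_force: 0.0
```

Run:
```python
from h import *
a=cv2.resize(camera("top")["img"][145:235,265:355],(400,400),interpolation=cv2.INTER_CUBIC)
b=cv2.resize(camera("side")["img"][180:265,245:335],(400,400),interpolation=cv2.INTER_CUBIC)
cv2.imwrite("pics/c5.png",cv2.cvtColor(np.hstack([a,b]),cv2.COLOR_RGB2BGR))
```

```text
(no output)
```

View pics/c5.png

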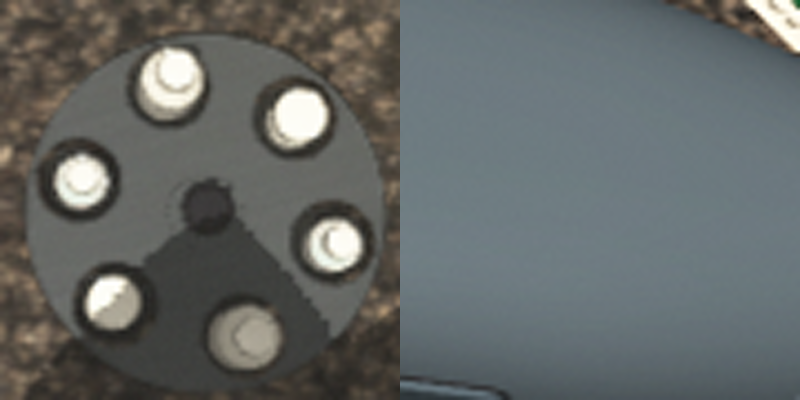

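All six stand centred in their wells. Tall bottles are at (172,72) and (250,338), pots at (300,117) and (113,302), smalls at (82,178) and (335,243), each opposite its twin. The arm is clear, so I'm handing in.

```bash
python3 -c "
from rig import close_job
print(close_job())"
```

```text
the job is handed in; nothing more can be done
None
```

The job is handed in: in the last top-camera picture each container stands opposite its twin in the rotor, with the arm clear; the arm blocked the side view, and no verdict came back.

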